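# Bring a DC load box up to its three-dot step and switch the load on

### The arm

A 7-joint arm with a two-finger parallel gripper is mounted at the origin on the work surface. World frame = base frame: x ahead of the robot, y to its left, z up, the work surface at z = 0. Lengths are in m, angles in degrees, forces in N, time in s.
With the tool pointing down it reaches from about 0.4 to 0.925 m from the base axis. Payload 5.6 kg.
Tool frame: the origin (TCP) lies between the finger pads; the fingertips stand 25 mm ahead of it and the grasp point (between the pads) lies 6 mm ahead of it; x points along the fingers, y is the direction in which the jaws open and shut, and the axes are right-handed (so a half turn about x gives the same grasp; the last joint's range is limited). The gripper opens to 85 mm and grips with 20 to 120 N. Pads are 22 mm wide; open, the fingers measure 114 mm over their backs; the gripper's body (76 mm by 85 mm) begins 54 mm behind the grasp point. The pads swing forward as they close: fully open they stand 13 mm farther back than shut.
Start: joints at [68.698, 26.786, -0.665, 91.828, 0.344, 61.387, -3.226], TCP at [0.21, -0.615, 0.256] pointing down, gripper open.
Joint ranges: [-144.91, 144.91], [-17.63, 115.5], [-89.93, 88.59], [15.96, 139.68], [-74.01, 254.01], [8.47, 105.57], [-167.45, 167.45]. Speed limits (degrees/s): [147.25, 147.25, 180, 180, 180, 180, 180].

### API

Orientations are given as [roll, pitch, yaw] about the fixed x, y, z axes, in that order (R = Rz(yaw) Ry(pitch) Rx(roll)).
In Python, from cell import get_state, capture, finish_job, spot_in gives the robot as it stands. The module is installed in compiled form; this text tells all that it offers.
- The arm moves only by the shell command python3 -m pendant 'ROWS' [FORCE]. ROWS is a JSON object of lists of equal length, an entry for each row: "slide": the shift along the tool's x, y, z in units of 0.25 m (1.0 is 0.25 m), a list of three; "twist": the turn, a rotation vector about the tool's x, y, z in units of 45 degrees (1.0 is 45 degrees), a list of three; "jaw": the opening, from 0 (shut) to 1 (fully open). A call has 1 to 8 rows; each row shifts and turns the commanded pose from where the row before left it, along the tool's axes as they then stand; what a row does not reach is not made up. A row lasts 1/12 s, in which the tool goes at most 41.7 mm and 7.16 degrees, less where a joint would pass 70% of its speed; a pose out of reach is approached as far as the arm can. A call with a number of a shift or a turn outside -1 to 1 is refused whole. A call with a gripper value outside its range is refused whole. The fingers move at their own pace and stop on an object; FORCE is the grip in N (left out, the last holds). Time passes only in rows, so rows that do not move let the fingers close. It gives the time, the measured TCP pose, the force and the opening at its end, in the units of the state.
- get_state(): the state, without advancing time (a new reading comes with each control period).
- capture(name): name is "side" or "top" or "wrist"; returns a dict with "img" (480x640x3 uint8, red, green, blue), "depth" (480x640 float32, m along the optical axis (not along the pixel's ray), 0 where there is no reading), "K" (3x3 intrinsics, pixels), "R" (3x3) and "t" (3): a world point X has camera coordinates R X + t. Camera axes: x right, y down, z forward; pixel columns grow to the right and rows downward; lengths in m; the calibration is good to about 2 mm. A picture is of the moment at which its call begins.
- finish_job(): hands the job in, once; it reports no verdict.
Trained networks look in the newest picture that a camera, given by its name, has taken for a name from the list of things; names that differ only in an ending like _2 or _b are one class to them, and where a whole thing is asked for, a point or a joint stands for the part that bears it (a point fixed in the world has none). Each returns a list of dicts, best first, with "confidence" (0 to 1); they miss things now and then, are a little off and sometimes report something else, mostly with a low value. They report only what shows in the picture. A call takes as long as a camera call.
- spot_in(camera, query): "centre" ([x, y, z] in m, in world coordinates, good to about 4 mm: the middle of the surface that is visible of it).
The state is a dict: "clock": time; "joint_positions": joint angles; "joint_velocities": joint speeds; "effort": joint torques, N m; "tool_pos": TCP position; "ee_rot": TCP orientation; "contact_force": force on the tool from outside, world axes, zero at the start; "moment": the same for the moment, N m; "opening": opening from 0.0 (shut) to 1.0 (fully open).
Only numpy, scipy, OpenCV 4.12 (cv2) and the standard library are available. Lean on these libraries where they do the work, as an engineer would, in place of code of your own. Each camera call takes 0.05 s, during which the arm holds its last target. There are 200 camera calls.

### The job

On the load box, push the selector's upright tab round with your fingertips, clockwise, until it clicks home at the three-dot mark; do not let it run on past that step, which would overload the supply. Only with the selector standing there, push the toggle switch over, away from the ring and towards the bar, to put the load on. Do not drag or lift the box, and leave the supply, cooler, jar and screwdriver around it where they are.

Things in the scene. Friction and masses are not known exactly. Their poses are not given: they have to be found in the camera images.
- load_box: Grey DC load box, loose on rubber feet, about 4 kg: 200 mm (x) by 320 mm (y, with heat-sink fins on both flanks), 90 mm high. Origin: centre of its underside; z up, x away from the robot at yaw 0. On its flat top: a black rotary selector (left), a steel toggle switch (right, near side), a flat meter window and two 26 mm binding posts at x 78, y -75 and -105 mm (far side).
- hub (a point): Selector's vertical axis at panel height, (-35, 35, 90) mm in the box frame; axes as the box. Black hub 42 mm across, 24 mm high, with one radial arm 14 mm wide (8 to 18 mm above the panel) ending in an upright tab. White marks 84 mm from the axis: ring (off), then clockwise from above, every 30 degrees, one to five dots. The ring lies at +75 degrees from box x towards +y, the three dots at -15.
- tab (a point): Centre of the top of the selector's finger tab, 52 mm from the selector's axis, 42 mm above the panel. The tab is 10 mm thick (across the arm), 18 mm along the arm (43 to 61 mm from the axis), and stands from 8 to 42 mm above the panel. Its x axis points outward along the arm.
- three_dot_mark (a point): Centre of the group of three dots on the panel, 84 mm from the selector's axis.
- selector (a joint): Selector angle, rad: 0 at the ring (off), growing clockwise from above, 0.524 a step: 1.571 at the three dots, 2.618 at the five dots; stops just beyond 0 and 2.618. A ball detent holds each step: about 3 N sideways at the tab climbs out of it; past half way the selector snaps on by itself into the next step. Starts between the ring and the two dots.
- load_switch (a joint): Toggle switch angle, rad: 0 = off (its bat leans towards the ring mark, the box's -x), 0.6 = on (leans the same amount, 0.3 rad, towards the bar mark, the box's +x). Over-centre spring: about 3 N at the tip moves it, past 0.3 it snaps over by itself and stays. Starts at 0.
- bat_tip (a point): Rounded tip of the toggle's steel bat, about 40 mm above the panel. The bat, 11 mm thick at its upper half and 37 mm long, pivots about a line along the box's y at (-30, -92, 94) mm in the box frame, in a steel bushing 27 mm across and 6 mm high. Nothing else stands within 50 mm of it.
- supply: Caged power supply, aluminium with a perforated top, loose: 160 x 98 x 40 mm (terminal strip to 58 mm), origin at the centre of its underside. Stands left of the box. Leave alone.
- cooler: Small finned cooler on a copper base, 60 x 60 x 44 mm, origin at the centre of its underside, right of the box. Leave alone.
- screw_jar: Clear screw jar with grey cap, 52 mm across, 62 mm tall, origin at the centre of its underside, right of the box. Leave alone.
- screwdriver: Screwdriver, about 190 mm long, lying in front of the box along its near side. Leave alone.

How it is judged (in metres and radians):
On the way, in this order (a step that is already met when the one before it is completed fails the run):
1. the selector stands at the three-dot step with the load still off (value of joint selector between 1.45 and 1.69 rad and value of joint load_switch below 0.2 rad), for 0.3 s.
2. the toggle switch is thrown to on (value of joint load_switch above 0.5 rad), for 0.2 s.
At the end, for the whole second after the job is handed in: The selector rests in the three-dot step (within 0.12 rad of 1.571), the toggle is on (above 0.5 rad), and the box is within 20 mm of where it stood (value of joint selector between 1.45 and 1.69 rad and velocity of joint selector between -0.1 and 0.1 rad/s and value of joint load_switch above 0.5 rad and distance of load_box from where it was at the start of the episode below 0.02 m); the robot touches nothing.
It fails at once if the selector is taken past the three-dot step (more than half a step beyond it) (value of joint selector above 1.83 rad).
It fails at once if the load is switched on, or is on, while the selector is not at the three-dot step (value of joint load_switch above 0.35 rad and value of joint selector below 1.38 rad).
It fails at once if the load box is dragged more than 20 mm or lifted or tipped (distance of load_box from where it was at the start of the episode above 0.02 m or angle between load_box's own z axis and vertical above 0.08 rad or height (world z) of load_box above 0.01 m).
It fails at once if a bystander (supply, cooler, jar, screwdriver) is moved more than 20 mm (distance of any of supply, cooler, screw_jar, screwdriver from where it was at the start of the episode above 0.02 m).
It also fails if it takes over 40 s, if anything falls off the work surface, if the arm or the gripper's body presses on something with over 40 N, if the wrist force passes 120 N, or if a joint passes its speed limit or range.

## Working session

There is one attempt and no reset: what is moved stays moved. The work goes in short steps, Python scripts to look and compute and a shell command to move; the robot and the scene stay as the last step left them, time stands still between calls to the robot, and variables do not carry over. Pictures are saved under pics/ and viewed, about 8 in all and at most 12, crops included, and the job is handed in when it is done.

```bash
mkdir -p pics; python3 - <<'E'
from cell import *
import cv2,numpy as np
s=get_state();print(s['clock'],s['tool_pos'],s['ee_rot'],s['opening'])
for c in ['top','side']:
    d=capture(c);cv2.imwrite(f'pics/{c}0.png',d['img'][:,:,::-1]);np.savez(f'{c}0.npz',**d)
    for q in ['load_box','hub','tab','three_dot_mark','bat_tip','supply','cooler','screw_jar','screwdriver']:
        print(c,q,[(np.round(r['centre'],4).tolist(),round(r['confidence'],2)) for r in spot_in(c,q)[:2]])
E
```

```text
0.0 [ 0.20966636 -0.61469651  0.25531809] [-86.70762658  89.89608964 112.12752404] 1.0000399204335644
top load_box [([0.5846, 0.0522, 0.0872], 0.95)]
top hub [([0.5839, 0.0521, 0.0899], 0.92)]
top tab [([0.5581, 0.0881, 0.1162], 0.82)]
top three_dot_mark [([0.586, 0.0514, 0.0923], 0.78)]
top bat_tip []
top supply [([0.557, 0.2856, 0.0412], 0.83)]
top cooler [([0.6488, -0.1732, 0.0359], 0.71), ([0.5847, 0.0514, 0.0888], 0.2)]
top screw_jar [([0.5573, -0.1639, 0.0623], 0.98)]
top screwdriver [([0.44, 0.0318, 0.0227], 0.87)]
side load_box [([0.5788, -0.0267, 0.0896], 0.64)]
side hub [([0.5799, -0.0225, 0.0927], 0.67)]
side tab [([0.5616, 0.0872, 0.1099], 0.75)]
side three_dot_mark [([0.5821, -0.0256, 0.0899], 0.67)]
side bat_tip [([0.5554, -0.0516, 0.1172], 0.45)]
side supply [([0.5516, 0.2932, 0.0411], 0.76)]
side cooler [([0.648, -0.1894, 0.0419], 0.75), ([0.5518, 0.2937, 0.0408], 0.6)]
side screw_jar [([0.5526, -0.1863, 0.0532], 0.88)]
side screwdriver [([0.4394, 0.011, 0.0193], 0.96)]
```

```bash
python3 - <<'E'
import cv2,numpy as np
d=np.load('top0.npz')
P=lambda X:(lambda c:(d['K']@c/c[2])[:2])(d['R']@np.array(X)+d['t'])
a=np.array([P((x,y,.09)) for x in(.44,.73) for y in(-.15,.25)])
x0,y0=np.maximum(a.min(0).astype(int),0);x1,y1=a.max(0).astype(int)
print(x0,y0,x1,y1)
k=min(800/(x1-x0),600/(y1-y0));print(k)
cv2.imwrite('pics/topc.png',cv2.resize(d['img'][y0:y1,x0:x1,::-1],None,fx=k,fy=k,interpolation=cv2.INTER_CUBIC))
E
```

```text
224 143 416 283
4.166666666666667
```

View pics/topc.png

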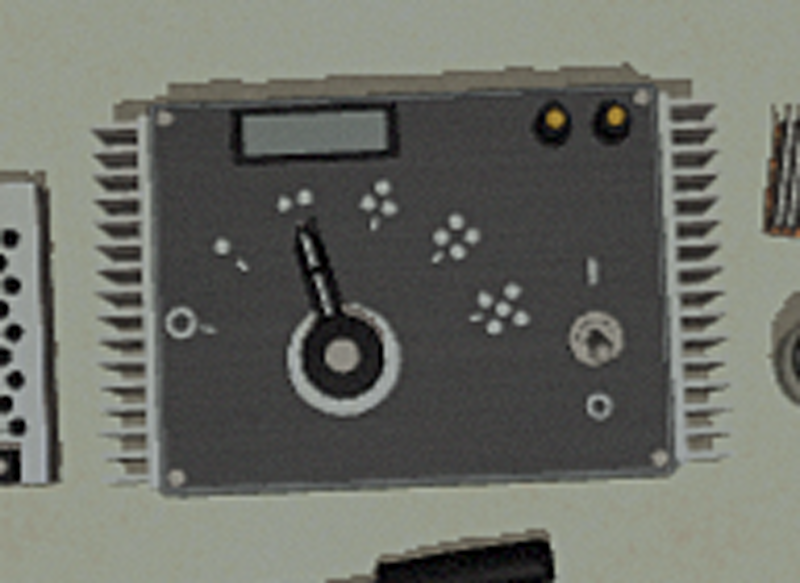

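View pics/side0.png

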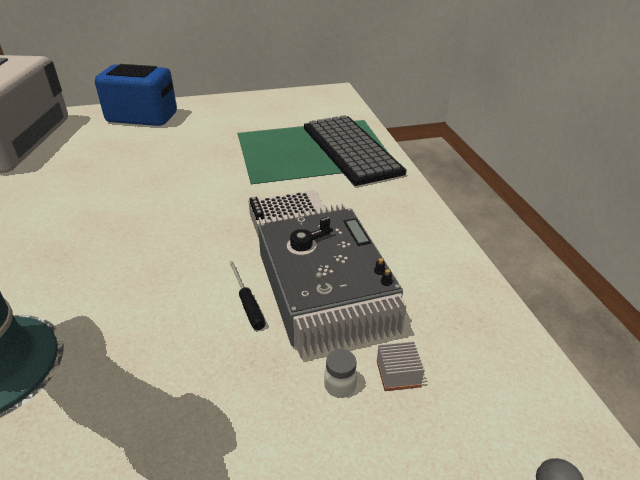

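Top crop: hub at (342,355), arm pointing to the two dots (295,200), three dots at (380,200), toggle at (596,338) and leaning towards its ring (599,405). So the selector is one step short. Next I fit the box pose.

```bash
cat > h.py <<'E'
import numpy as np
from scipy.spatial.transform import Rotation as Ro
def ray(d,uv,z):
    r=d['R'].T@np.linalg.inv(d['K'])@np.array([uv[0],uv[1],1.]);c=-d['R'].T@d['t']
    return c+r*(z-c[2])/r[2]
def fit(box,w):
    b=np.array(box)[:,:2];w=np.array(w)[:,:2];bc=b.mean(0);wc=w.mean(0)
    H=(b-bc).T@(w-wc);th=np.arctan2(H[0,1]-H[1,0],H[0,0]+H[1,1])
    c,s=np.cos(th),np.sin(th);M=np.array([[c,-s],[s,c]]);return M,wc-M@bc,th,(w-((b-bc)@M.T+wc))
hub=np.array([-.035,.035])
mk=lambda deg:hub+.084*np.array([np.cos(np.radians(deg)),np.sin(np.radians(deg))])
def bp(M,o,x,y): return M@np.array([x,y])+o
E
python3 - <<'E'
from h import *
from cell import get_state
d=np.load('top0.npz');k=25/6
pts=[((181,323),.09,mk(75)),((222,246),.09,mk(45)),((295,200),.09,mk(15)),((380,200),.09,mk(-15)),((456,238),.09,mk(-45)),((502,308),.09,mk(-75)),((342,355),.114,hub),((556,119),.116,(.078,-.075)),((616,117),.116,(.078,-.105)),((596,338),.096,(-.030,-.092))]
w=[ray(d,np.array(p)/k+[224,143],z) for p,z,_ in pts]
M,o,th,e=fit([p[2] for p in pts],w)
print(o,np.degrees(th));print(np.round(e*1000,1).tolist())
print('hub',bp(M,o,*hub),'3dot',bp(M,o,*mk(-15)),'pivot',bp(M,o,-.03,-.092))
t=ray(d,np.array((307,228))/k+[224,143],.132)[:2];v=M.T@(t-bp(M,o,*hub));print('tab',t,np.linalg.norm(v),np.degrees(np.arctan2(v[1],v[0])))
for r in (15,10,0,-5,-15): print(r,bp(M,o,*(hub+.052*np.array([np.cos(np.radians(r)),np.sin(np.radians(r))]))))
s=get_state();R=Ro.from_euler('xyz',s['ee_rot'],degrees=True).as_matrix();print(R.round(3))
c=-d['R'].T@d['t'];print('cam',c)
E
```

```text
[0.58673187 0.0476818 ] 3.0396084031949018
[[-0.3, -0.2], [0.3, -0.3], [0.4, -0.3], [-1.3, 0.2], [-0.4, 0.3], [0.9, 0.4], [0.5, -0.2], [-0.1, -0.2], [-0.3, 0.1], [0.2, 0.3]]
hub [0.5499252  0.08077664] 3dot [0.63210165 0.06336886] pivot [ 0.5616525  -0.04577955]
tab [0.61057239 0.09784055] 0.06300205432394045 12.675060762139152
15 [0.59936901 0.09687971]
10 [0.60058434 0.09250912]
0 [0.60185204 0.08353401]
-5 [0.60189476 0.07899779]
-15 [0.60079633 0.0700004 ]
[[ 0.     0.323 -0.946]
 [-0.    -0.946 -0.323]
 [-1.     0.    -0.   ]]
cam [0.47938953 0.0421683  1.13596211]
```

```bash
python3 -m pendant '{"slide":[[0,0,0],[0,0,0],[0,0,0],[0,-0.12,-0.07],[0,-0.12,-0.07],[0,-0.12,-0.07],[0,-0.12,-0.07],[0,-0.12,-0.07]],"twist":[[0.119,0,0],[0.119,0,0],[0.119,0,0],[0,0,0],[0,0,0],[0,0,0],[0,0,0],[0,0,0]],"jaw":[0,0,0,0,0,0,0,0]}' 30
python3 -m pendant '{"slide":[[0,-0.12,-0.07],[0,-0.12,-0.07],[0,-0.12,-0.07],[0,-0.12,-0.07],[0,-0.12,-0.07],[0,-0.12,-0.07],[0,-0.12,-0.07],[0,-0.12,-0.07]],"twist":[[0,0,0],[0,0,0],[0,0,0],[0,0,0],[0,0,0],[0,0,0],[0,0,0],[0,0,0]],"jaw":[0,0,0,0,0,0,0,0]}'
python3 -m pendant '{"slide":[[0,-0.12,-0.07],[0,-0.12,-0.07],[0,-0.12,-0.07],[0,-0.12,-0.07],[0,-0.12,-0.07],[0,-0.12,-0.07],[0,-0.12,-0.07],[0,-0.12,-0.07]],"twist":[[0,0,0],[0,0,0],[0,0,0],[0,0,0],[0,0,0],[0,0,0],[0,0,0],[0,0,0]],"jaw":[0,0,0,0,0,0,0,0]}'
```

```text
clock: 1.67
tool_pos: [0.2905, -0.4596, 0.2564]
ee_rot: [114.3, 90.0, -62.9]
contact_force: [1.0, -0.3, 1.0]
opening: 0.003
clock: 2.33
tool_pos: [0.4188, -0.2131, 0.2567]
ee_rot: [138.8, 89.9, -38.5]
contact_force: [0.0, -0.4, 0.2]
opening: -0.001
clock: 3.0
tool_pos: [0.5471, 0.0334, 0.2565]
ee_rot: [157.4, 90.0, -19.8]
contact_force: [0.7, -0.9, -0.0]
opening: 0.001
```

```bash
python3 -m pendant '{"slide":[[0,-0.095,-0.06],[0,-0.095,-0.06],[0,-0.095,-0.06],[0,-0.095,-0.06],[0.12,0,0],[0.12,0,0],[0,0,0],[0,0,0]],"twist":[[0,0,0],[0,0,0],[0,0,0],[0,0,0],[0,0,0],[0,0,0],[0,0,0],[0,0,0]],"jaw":[0,0,0,0,0,0,0,0]}'
python3 - <<'E'
from cell import *
import cv2,numpy as np
d=capture('wrist');cv2.imwrite('pics/w1.png',d['img'][:,:,::-1]);np.savez('w1.npz',**d)
for q in ['tab','three_dot_mark']: print(q,[(np.round(r['centre'],4).tolist(),round(r['confidence'],2)) for r in spot_in('wrist',q)[:2]])
from h import *
s=get_state();print(s['tool_pos'],Ro.from_euler('xyz',s['ee_rot'],degrees=True).as_matrix().round(3))
E
```

```text
clock: 3.67
tool_pos: [0.6009, 0.1292, 0.195]
ee_rot: [11.3, 89.8, -165.9]
contact_force: [0.5, -0.6, 0.5]
opening: 0.001
tab [([0.5672, 0.0945, 0.1144], 0.79)]
three_dot_mark [([0.6108, 0.0663, 0.0878], 0.84)]
[0.60299045 0.12961159 0.19840392] [[ 0.003  0.048 -0.999]
 [ 0.001 -0.999 -0.048]
 [-1.    -0.    -0.003]]
```

View pics/w1.png

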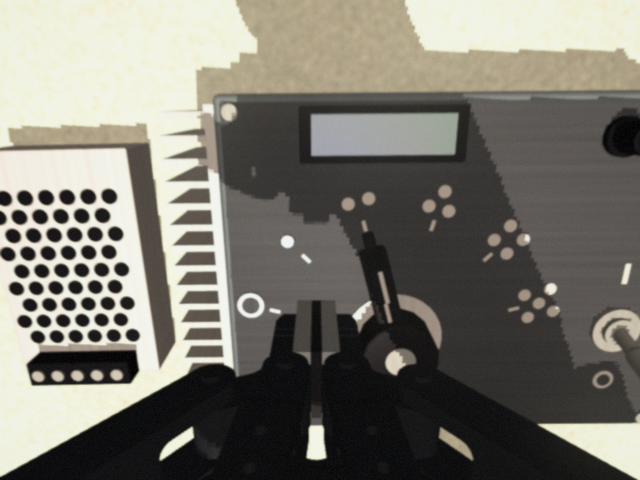

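The wrist view shows the shut fingers left of the tab (tab about (375,250)), as planned. Descending beside it.

```bash
python3 -m pendant '{"slide":[[0.1,0,0],[0.1,0,0],[0.05,0,0],[0,0,0],[0,0.02,0],[0,0.02,0],[0,0,0],[0,0,0]],"twist":[[0,0,0],[0,0,0],[0,0,0],[0,0,0],[0,0,0],[0,0,0],[0,0,0],[0,0,0]],"jaw":[0,0,0,0,0,0,0,0]}'
python3 -m pendant '{"slide":[[0,0.012,0],[0,0.012,0],[0,0.012,0],[0,0.012,0],[0,0,0],[0,0,0]],"twist":[[0,0,0],[0,0,0],[0,0,0],[0,0,0],[0,0,0],[0,0,0]],"jaw":[0,0,0,0,0,0]}'
```

```text
clock: 4.48
tool_pos: [0.6033, 0.1193, 0.1353]
ee_rot: [-175.7, 89.9, 7.0]
contact_force: [0.6, 0.5, -0.3]
opening: 0.001
clock: 4.98
tool_pos: [0.6022, 0.1063, 0.1333]
ee_rot: [35.5, 89.9, -141.8]
contact_force: [0.3, 0.6, -0.0]
opening: -0.001
```

```bash
python3 - <<'E'
from cell import *
import cv2,numpy as np
d=capture('wrist');cv2.imwrite('pics/w2.png',d['img'][120:420,160:560,::-1])
print(get_state()['contact_force'])
E
```

```text
[ 0.59562668  0.38652527 -0.02176406]
```

View pics/w2.png

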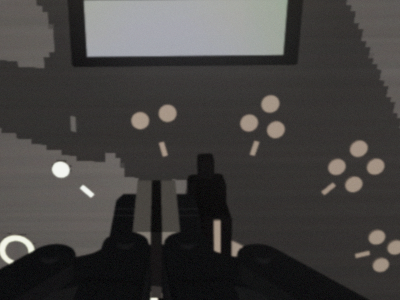

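```bash
cat >> h.py <<'E'
M_,o_,_,_=None,None,None,None
def ang(d,uv,z=.132):
    t=np.radians(3.04);M=np.array([[np.cos(t),-np.sin(t)],[np.sin(t),np.cos(t)]])
    v=M.T@(ray(d,uv,z)[:2]-np.array([.5499,.0808]));return np.linalg.norm(v)*1000,np.degrees(np.arctan2(v[1],v[0]))
E
python3 - <<'E'
from h import *
from cell import *
d=capture('wrist')
for uv in [(365,275),(358,275),(374,275),(367,297)]: print(uv,ang(d,uv))
a=np.load('w1.npz');print('before',ang(a,(370,236)),ang(a,(374,255)))
print('marks',ang(d,(314,237),.09),ang(d,(424,234),.09))
E
```

```text
(365, 275) (np.float64(81.91493530699296), np.float64(5.998631583138095))
(358, 275) (np.float64(82.16446097767934), np.float64(7.422729126877665))
(374, 275) (np.float64(81.66895248008078), np.float64(4.156369389561281))
(367, 297) (np.float64(74.80331208259516), np.float64(5.948774782023151))
before (np.float64(77.72473554294298), np.float64(16.601542515495364)) (np.float64(68.73308774030059), np.float64(17.040485715180047))
marks (np.float64(83.73494012695471), np.float64(16.430487310542297)) (np.float64(83.48143592213172), np.float64(-13.026262279007527))
```

The tab is already at about +5°, close to half way, so the low force fits. A few more slow millimetres.

```bash
python3 -m pendant '{"slide":[[0,0.008,0],[0,0.008,0],[0,0.008,0],[0,0,0],[0,0,0],[0,0,0]],"twist":[[0,0,0],[0,0,0],[0,0,0],[0,0,0],[0,0,0],[0,0,0]],"jaw":[0,0,0,0,0,0]}'
python3 - <<'E'
from cell import *
import cv2,numpy as np
d=capture('wrist');cv2.imwrite('pics/w3.png',d['img'][120:420,160:560,::-1])
print(get_state()['contact_force'],get_state()['tool_pos'])
E
```

```text
clock: 5.58
tool_pos: [0.6032, 0.1015, 0.1338]
ee_rot: [103.2, 90.0, -74.0]
contact_force: [-0.4, -0.3, -0.2]
opening: -0.004
[ 0.72739816 -0.87921268  0.29505699] [0.60320325 0.101579   0.13379465]
```

View pics/w3.png

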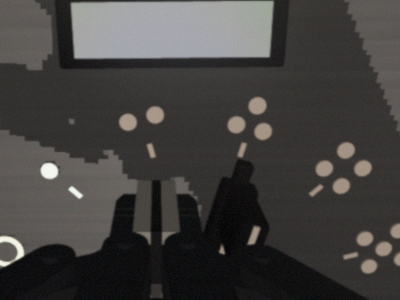

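Snapped: the tab now stands at (243,165), by the three-dot tick (242,150), clear of the fingers. Back off, up, and over behind the toggle.

```bash
python3 -m pendant '{"slide":[[0,-0.02,0],[-0.14,0,0],[-0.14,0,0],[0,0.12,0.072],[0,0.12,0.072],[0,0.12,0.072],[0,0.12,0.072],[0,0.12,0.072]],"twist":[[0,0,0],[0,0,0],[0,0,0],[0,0,0],[0,0,0],[0,0,0],[0,0,0],[0,0,0]],"jaw":[0,0,0,0,0,0,0,0]}'
python3 -m pendant '{"slide":[[0,0,0],[0,0,0],[0,0,0]],"twist":[[0,0,0],[0,0,0],[0,0,0]],"jaw":[0,0,0]}'
python3 - <<'E'
from cell import *
import cv2,numpy as np
d=capture('wrist');cv2.imwrite('pics/w4.png',d['img'][:,:,::-1])
from h import *
for uv in [(0,0)]:pass
for c in ['wrist','top']:
  capture(c)
  for q in ['bat_tip','tab']: print(c,q,[(np.round(r['centre'],4).tolist(),round(r['confidence'],2)) for r in spot_in(c,q)[:2]])
E
```

```text
clock: 6.3
tool_pos: [0.5194, -0.0483, 0.204]
ee_rot: [161.3, 90.0, -15.8]
contact_force: [0.5, 0.3, 0.6]
opening: -0.002
clock: 6.55
tool_pos: [0.5208, -0.0467, 0.2041]
ee_rot: [-156.7, 89.9, 26.1]
contact_force: [-0.1, 0.5, -0.1]
opening: -0.002
wrist bat_tip [([0.5554, -0.0481, 0.1259], 0.72), ([0.5726, 0.011, 0.0932], 0.22)]
wrist tab [([0.5603, 0.0728, 0.1141], 0.75)]
top bat_tip [([0.5582, 0.2887, 0.0397], 0.39)]
top tab [([0.5612, 0.0767, 0.1153], 0.91)]
```

View pics/w4.png

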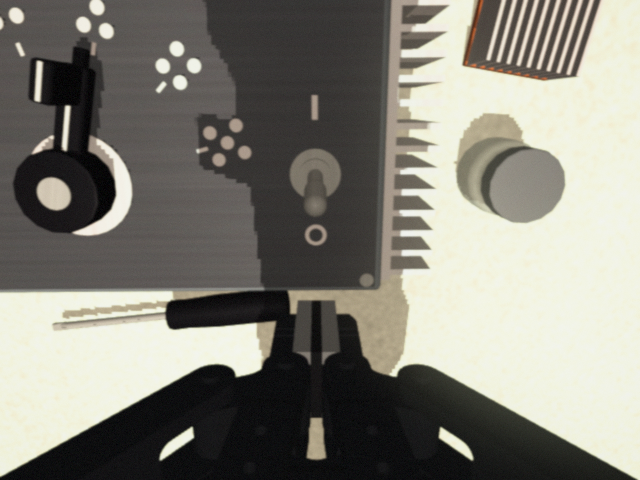

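The fingers (316,330) line up with the bat tip (316,205), and the selector arm points at the three dots. Descend and push.

```bash
python3 -m pendant '{"slide":[[0.13,0,0],[0.13,0,0],[0,0,0],[0,0,-0.03],[0,0,-0.02],[0,0,-0.02],[0,0,-0.02],[0,0,0]],"twist":[[0,0,0],[0,0,0],[0,0,0],[0,0,0],[0,0,0],[0,0,0],[0,0,0],[0,0,0]],"jaw":[0,0,0,0,0,0,0,0]}'
python3 -m pendant '{"slide":[[0,0,-0.013],[0,0,-0.013],[0,0,0],[0,0,0],[0,0,0]],"twist":[[0,0,0],[0,0,0],[0,0,0],[0,0,0],[0,0,0]],"jaw":[0,0,0,0,0]}'
python3 - <<'E'
from cell import *
import cv2
d=capture('wrist');cv2.imwrite('pics/w5.png',d['img'][:,:,::-1])
E
```

```text
clock: 7.57
tool_pos: [0.5449, -0.0464, 0.1402]
ee_rot: [175.6, 89.8, -1.6]
contact_force: [0.6, -0.7, -0.4]
opening: 0.001
clock: 7.98
tool_pos: [0.5492, -0.0462, 0.1387]
ee_rot: [123.9, 90.0, -53.3]
contact_force: [0.0, 0.1, 0.3]
opening: 0.003
```

View pics/w5.png

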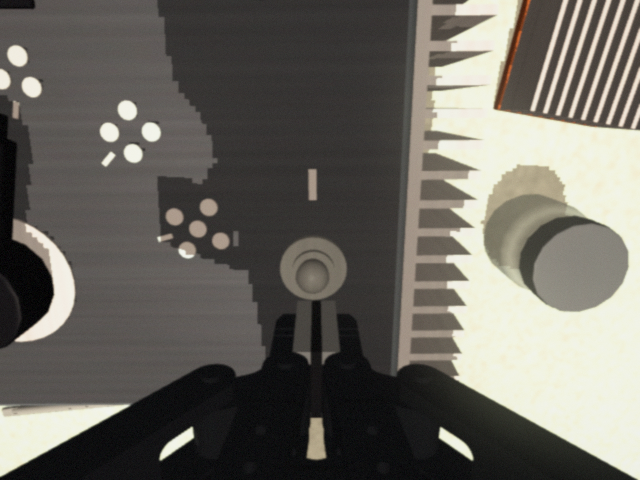

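```bash
python3 - <<'E'
from cell import *
from h import *
d=capture('wrist');print('cam',-d['R'].T@d['t'],'tip@.127',ray(d,(313,275),.127),'bush',ray(d,(313,269),.096))
for q in ['bat_tip']: print([(np.round(r['centre'],4).tolist(),round(r['confidence'],2)) for r in spot_in('wrist',q)[:2]])
print(get_state()['contact_force'])
E
```

```text
cam [ 0.62458661 -0.04232409  0.25536318] tip@.127 [ 0.57281513 -0.04386959  0.127     ] bush [ 0.56285858 -0.04412181  0.096     ]
[([0.575, -0.0448, 0.1307], 0.94)]
[ 0.30426382  0.07865533 -0.61324106]
```

The tip is at x = 0.573–0.575 (pivot 0.562 plus 11 mm), so the toggle is on. Retreat and check.

```bash
python3 -m pendant '{"slide":[[0,0,0.05],[-0.1,0,0.05],[-0.14,0,0],[-0.14,0,0],[-0.1,0.1,0],[0,0.14,0],[0,0.14,0],[0,0.14,0]],"twist":[[0,0,0],[0,0,0],[0,0,0],[0,0,0],[0,0,0],[0,0,0],[0,0,0],[0,0,0]],"jaw":[0,0,0,0,0,0,0,0]}'
python3 -m pendant '{"slide":[[0,0.1,0],[0,0,0],[0,0,0],[0,0,0]],"twist":[[0,0,0],[0,0,0],[0,0,0],[0,0,0]],"jaw":[0,0,0,0]}'
python3 - <<'E'
from cell import *
import cv2,numpy as np
d=capture('top');np.savez('top1.npz',**d);k=25/6
cv2.imwrite('pics/top1c.png',cv2.resize(d['img'][143:283,224:416,::-1],None,fx=k,fy=k,interpolation=cv2.INTER_CUBIC))
for q in ['load_box','supply','cooler','screw_jar','screwdriver']: print(q,[np.round(r['centre'],4).tolist() for r in spot_in('top',q)[:1]])
E
```

```text
clock: 8.8
tool_pos: [0.5306, -0.1785, 0.2598]
ee_rot: [146.7, 89.9, -30.5]
contact_force: [0.7, -0.2, 0.3]
opening: -0.003
clock: 9.13
tool_pos: [0.5317, -0.2012, 0.2586]
ee_rot: [-69.6, 89.9, 113.2]
contact_force: [-0.6, -0.2, -1.0]
opening: -0.0
load_box []
supply [[0.5546, 0.2883, 0.0411]]
cooler [[0.5844, 0.0493, 0.0898]]
screw_jar [[0.5552, -0.1656, 0.0622]]
screwdriver [[0.4383, 0.0311, 0.021]]
```

View pics/top1c.png

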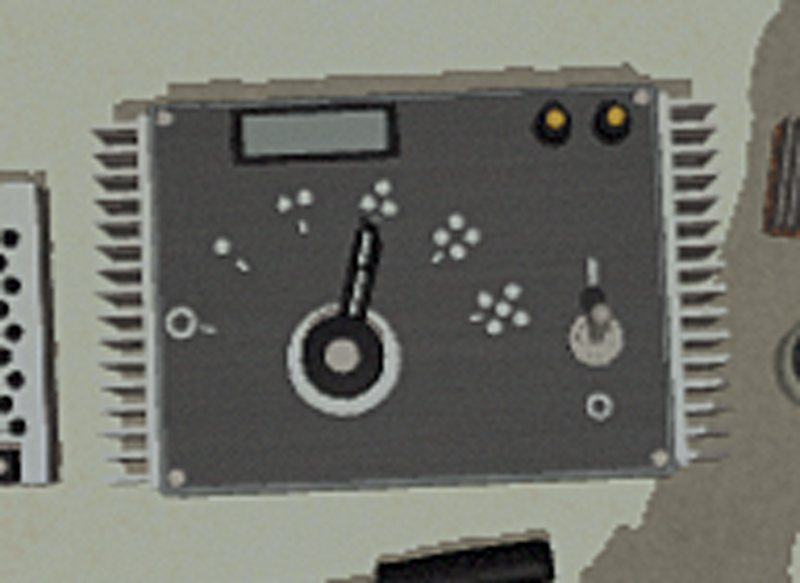

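The arm points at the three dots (378,200), the bat leans towards the bar (600,312), and the box and its neighbours stand at the same pixels as before. Handing in.

```bash
python3 -c "
from cell import *
print(finish_job(),get_state()['contact_force'])"
```

```text
the job is handed in; nothing more can be done
the job is handed in; nothing more can be done
```

The job is handed in, at about 9 s of robot time; no verdict is reported. The selector started at the two dots. I pushed its tab clockwise with the shut fingertips until it snapped into the three-dot step. I then went behind the toggle and pushed it over to the bar side.

Last checks:
- **Selector:** the final top picture shows the arm pointing at the three dots. I judged this by eye and did not compute the final angle.
- **Toggle:** its tip measured about 11 mm to the bar side of its pivot, which matches fully on, and the final picture shows it leaning that way.
- **Box and bystanders:** the box sits at the same pixels as at the start. The networks put the supply, jar and screwdriver within about 4 mm of their first readings.
- **Contact:** the arm stands clear, with wrist force at noise level (about 1 N).

In that last picture the network found no load box and reported the box's position as "cooler". The arm's shadow falls across that side. I judged those two by eye, and the part of the cooler in the picture was unmoved.

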